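# Find and release the latched key of the microscope's light controller

## Robot

A 7-joint arm with a two-finger parallel gripper is mounted at the origin on the work surface. World frame = base frame: x ahead of the robot, y to its left, z up, the work surface at z = 0. Lengths are in m, angles in rad, forces in N, time in s.
With the tool pointing down it reaches from about 0.4 to 0.875 m from the base axis. Payload 19.3 kg.
Tool frame: the origin (TCP) lies at the very end of the fingers, on their centre line; the grasp point (between the pads) lies 19 mm behind it; z points along the fingers, y is the line along which they close (so a half turn about z gives the same grasp; the last joint's range is limited). The gripper opens to 85 mm and grips with 20 to 120 N. Pads are 22 mm wide; open, the fingers measure 114 mm over their backs; the gripper's body (76 mm by 85 mm) begins 54 mm behind the grasp point. The pads swing forward as they close: fully open they stand 13 mm farther back than shut.
Start: joints at [1.266, 0.521, -0.036, 1.599, 0.021, 1.021, -0.113], TCP at [0.145, -0.608, 0.231] pointing down, gripper open.
Joint ranges: [-2.91, 2.91], [-0.3, 2.13], [-1.5, 1.42], [0.17, 2.43], [-1.26, 4.41], [0.16, 1.93], [-2.52, 2.52]. Speed limits (rad/s): [1.89, 1.89, 2.39, 2.39, 3.01, 3.01, 3.01].

## Interface

Orientations are given as [roll, pitch, yaw] about the fixed x, y, z axes, in that order (R = Rz(yaw) Ry(pitch) Rx(roll)).
In Python, from workcell import bot gives the robot as it stands. The module is installed in compiled form; this text tells all that it offers.
- The arm moves only by the tool apply_moves, never from a script. Its arguments are lists of equal length, an entry for each row: "claw": the finger opening in m, from 0 to 0.0854; "xyz": the shift along the tool's x, y, z in m, a list of three; "twist": the turn, a rotation vector about the tool's x, y, z in rad, a list of three. A call has 1 to 20 rows; each row shifts and turns the commanded pose from where the row before left it, along the tool's axes as they then stand; what a row does not reach is not made up. A row lasts 1/10 s, in which the tool goes at most 50 mm and 8.59 degrees, less where a joint would pass 70% of its speed; a pose out of reach is approached as far as the arm can. A call with a gripper value outside its range is refused whole. The fingers move at their own pace and stop on an object; "force" is the grip in N (left out, the last holds). Time passes only in rows, so rows that do not move let the fingers close. It gives the time, the measured TCP pose, the force, the opening and the grip force at its end, in the units of the state.
- bot.observe(): the state, without advancing time (a new reading comes with each control period).
- bot.grab_frame(name): name is "side" or "top"; returns a dict with "img" (384x512x3 uint8, red, green, blue), "vfov" (degrees; the focal length in pixels is half the picture's height over the tangent of half this angle, whatever the lens; pixels are square), "cx", "cy" (the principal point, pixels), "view" (4x4, takes a point from world to camera coordinates). Camera axes: x right, y up, looking along -z (the intrinsics and any distortion apply to the point x, -y, -z); pixel columns grow to the right and rows downward; lengths in m; the calibration is good to about 2 mm. A picture is of the moment at which its call begins. There is no depth.
- bot.job_done(): hands the job in; it is judged then, once.
Trained networks look in the newest picture that a camera, given by its name, has taken for a name from the list of things; names that differ only in an ending like _2 or _b are one class to them, and where a whole thing is asked for, a point or a joint stands for the part that bears it (a point fixed in the world has none). Each returns a list of dicts, best first, with "score" (0 to 1); they miss things now and then, are a little off and sometimes report something else, mostly with a low value. They report only what shows in the picture. A call takes as long as a camera call.
- bot.find_in(camera, query): "position" ([x, y, z] in m, in world coordinates, good to about 4 mm: the middle of the surface that is visible of it).
The state is a dict: "clock": time; "qpos": joint angles; "qd": joint speeds; "joint_efforts": joint torques, N m; "position": TCP position; "tool_rot": TCP orientation; "force": force on the tool from outside, world axes, zero at the start; "moment": the same for the moment, N m; "grip_width": finger opening in m; "finger_force": force on a finger pad.
Only numpy, scipy, OpenCV 4.12 (cv2) and the standard library are available. Lean on these libraries where they do the work, as an engineer would, in place of code of your own. Each camera call takes 0.05 s, during which the arm holds its last target. There are 200 camera calls.

## Task

One of the four keys on the light controller box has been left latched down. Starting at the key next to the knob and going along the row, tap each of the four keys lightly to feel which one is latched, taking care not to push a free key deep in; then press the latched key firmly and let go, so that it springs up level with the others. Use the fingertips only, and leave everything standing around where it is.

Things in the scene. Friction and masses are not known exactly. Their poses are not given: they have to be found in the camera images.
- box: The light controller: a white box 130 x 250 x 60 mm (x, y, z of its own frame) fixed to the bench. Origin at the centre of its underside; z up; its own y runs along the key row towards the knob end, its own x away from the robot. Yaw within 0.35 rad. A fixed black knob (32 mm wide, 18 high) is at x -25, y 96 mm on its top.
- key1: The key nearest the knob: black square key 28 x 28 mm, on the box at x -25, y 45 mm of its frame; keys are 45 mm apart. Origin: centre of its flat top; axes as the box's. It slides straight down. Free, the top is 74 mm above the box's underside (14 above the box's top). Which key is latched differs from run to run.
- key2: The key second from the knob: black square key 28 x 28 mm, on the box at x -25, y 0 mm of its frame; keys are 45 mm apart. Origin: centre of its flat top; axes as the box's. It slides straight down. A free key gives way to a spring: 2 N starts it, 0.8 N more per mm, end stop at 10.5 mm. Over 8 mm counts as deep in.
- key3: The key third from the knob: black square key 28 x 28 mm, on the box at x -25, y -45 mm of its frame; keys are 45 mm apart. Origin: centre of its flat top; axes as the box's. It slides straight down. The latched key's top stands 4 mm lower, at 70 mm; it does not move under less than 5 N. 3 N is a light tap.
- key4: The key farthest from the knob: black square key 28 x 28 mm, on the box at x -25, y -90 mm of its frame; keys are 45 mm apart. Origin: centre of its flat top; axes as the box's. It slides straight down. The latched key unlatches when pushed to 9 to 10 mm below the free height (about 11 N), then springs up when let go and stays up.
- lens_cap: Loose black lens cap, 30 mm diameter, 16 mm high, lying on the rear part of the box's top behind the keys. Origin: centre of its underside. To be left alone.
- objective: Loose steel microscope objective, 34 mm diameter, 48 mm high, standing on the bench in front of the box. Origin: centre of its underside. To be left alone.
- jar: Loose glass jar with white lid, 48 mm diameter, 60 mm high, standing beyond the knob end of the box. Origin: centre of its underside. To be left alone.
- tweezers: Loose steel tweezers lying on the bench beyond the other end of the box, about 127 mm long, 8 mm high. To be left alone.
- dish: Loose closed clear plastic dish, 76 mm diameter, 18 mm high, behind the box. Origin: centre of its underside. To be left alone.
- screwdriver: Loose screwdriver lying behind the box. To be left alone.

How it is judged:
On the way, in this order (a step that is already met when the one before it is completed fails the run):
1. the key nearest the knob is tapped (touched by the fingers with over 0.3 N) while the latched key is still latched (contact force between the fingers and key1 above 0.3 N and ((z of key1 in the frame of box below 0.0715 m and distance of key1 from where it was at the start of the episode below 0.002 m) or (z of key2 in the frame of box below 0.0715 m and distance of key2 from where it was at the start of the episode below 0.002 m) or (z of key3 in the frame of box below 0.0715 m and distance of key3 from where it was at the start of the episode below 0.002 m) or (z of key4 in the frame of box below 0.0715 m and distance of key4 from where it was at the start of the episode below 0.002 m))), for 0.02 s.
2. the key second from the knob is tapped (touched by the fingers with over 0.3 N) while the latched key is still latched (contact force between the fingers and key2 above 0.3 N and ((z of key1 in the frame of box below 0.0715 m and distance of key1 from where it was at the start of the episode below 0.002 m) or (z of key2 in the frame of box below 0.0715 m and distance of key2 from where it was at the start of the episode below 0.002 m) or (z of key3 in the frame of box below 0.0715 m and distance of key3 from where it was at the start of the episode below 0.002 m) or (z of key4 in the frame of box below 0.0715 m and distance of key4 from where it was at the start of the episode below 0.002 m))), for 0.02 s.
3. the key third from the knob is tapped (touched by the fingers with over 0.3 N) while the latched key is still latched (contact force between the fingers and key3 above 0.3 N and ((z of key1 in the frame of box below 0.0715 m and distance of key1 from where it was at the start of the episode below 0.002 m) or (z of key2 in the frame of box below 0.0715 m and distance of key2 from where it was at the start of the episode below 0.002 m) or (z of key3 in the frame of box below 0.0715 m and distance of key3 from where it was at the start of the episode below 0.002 m) or (z of key4 in the frame of box below 0.0715 m and distance of key4 from where it was at the start of the episode below 0.002 m))), for 0.02 s.
4. the key farthest from the knob is tapped (touched by the fingers with over 0.3 N) while the latched key is still latched (contact force between the fingers and key4 above 0.3 N and ((z of key1 in the frame of box below 0.0715 m and distance of key1 from where it was at the start of the episode below 0.002 m) or (z of key2 in the frame of box below 0.0715 m and distance of key2 from where it was at the start of the episode below 0.002 m) or (z of key3 in the frame of box below 0.0715 m and distance of key3 from where it was at the start of the episode below 0.002 m) or (z of key4 in the frame of box below 0.0715 m and distance of key4 from where it was at the start of the episode below 0.002 m))), for 0.02 s.
5. the latched key has sprung up: all four keys stand level at the top (z of each of key1, key2, key3, key4 in the frame of box above 0.0725 m), for 0.2 s.
At the end, for the whole second after the job is handed in: all four keys stand up, their tops within 1.5 mm of the free height, and the loose things around are within 12 mm of where they stood (all of step 5 and distance of each of lens_cap, objective, jar, tweezers, dish, screwdriver from where it was at the start of the episode below 0.012 m); the robot touches nothing.
It fails at once if a free key is pushed deep in (more than 8 mm) (distance of any of key1, key2, key3, key4 from where it was at the start of the episode above 0.008 m).
It fails at once if a loose thing is lifted, knocked or carried off (moved more than 12 mm) (distance of any of lens_cap, objective, jar, tweezers, dish, screwdriver from where it was at the start of the episode above 0.012 m).
It also fails if it takes over 48 s, if anything falls off the work surface, if the arm or the gripper's body presses on something with over 40 N, if the wrist force passes 120 N, or if a joint passes its speed limit or range.

## Working session

There is one attempt and no reset: what is moved stays moved. The work goes in short steps, Python scripts to look and compute and a tool call to move; the robot and the scene stay as the last step left them, time stands still between calls to the robot, and variables do not carry over. Pictures are saved under pics/ and viewed, at most 10 in all, crops included, and the job is handed in when it is done.

Besides the shell and the picture viewer there is one more tool, called after ">>>" by a JSON object that holds its "name" and its "arguments", one argument or row to a line. apply_moves: Moves the arm, as the interface text tells. Its arguments: {"type":"object","properties":{"claw":{"type":"array"},"xyz":{"type":"array"},"twist":{"type":"array"},"force":{"type":"number"}},"required":["claw","xyz","twist"]}

```bash
mkdir -p pics; python3 - <<'E'
from workcell import bot
import cv2,numpy as np,pickle
s=bot.observe();print({k:np.round(v,3).tolist() for k,v in s.items()})
d={}
for c in("top","side"):
    f=bot.grab_frame(c);d[c]=f;cv2.imwrite(f"pics/{c}0.png",f["img"][:,:,::-1])
    print(c,{k:(np.round(v,4).tolist() if k=="view" else v) for k,v in f.items() if k!="img"})
    for q in("box","key1","lens_cap","objective","jar","tweezers","dish","screwdriver"):
        print(q,[(np.round(r["position"],3).tolist(),round(r["score"],2)) for r in bot.find_in(c,q)][:6])
pickle.dump(d,open("f.pkl","wb"))
E
```

```text
{'clock': 0.0, 'qpos': [1.266, 0.522, -0.036, 1.6, 0.021, 1.021, -0.113], 'qd': [-0.001, -0.0, -0.002, -0.0, 0.002, -0.0, 0.001], 'joint_efforts': [-0.0, -92.712, 1.98, -36.993, 0.018, 0.008, 0.0], 'position': [0.145, -0.608, 0.231], 'tool_rot': [-3.14, 0.0, 0.235], 'force': [0.259, 0.571, 0.199], 'moment': [-0.023, 0.001, -0.013], 'finger_force': 0.0, 'grip_width': 0.085}
top {'vfov': 50.36215286077997, 'cx': 255.73679515946873, 'cy': 191.85253066775766, 'view': [[0.0264, -0.9995, -0.0197, 0.0423], [0.9925, 0.0239, 0.1196, -0.6199], [-0.1191, -0.0227, 0.9926, -0.8895], [0.0, 0.0, 0.0, 1.0]]}
box [([0.594, -0.06, 0.06], 0.95)]
key1 [([0.6, -0.156, 0.072], 0.76), ([0.583, -0.118, 0.075], 0.72), ([0.57, -0.07, 0.069], 0.54), ([0.56, -0.029, 0.073], 0.48)]
lens_cap [([0.652, -0.121, 0.076], 0.66)]
objective [([0.51, -0.135, 0.044], 0.68)]
jar [([0.527, 0.114, 0.059], 0.66)]
tweezers [([0.66, -0.251, 0.008], 0.56)]
dish [([0.768, -0.124, 0.012], 0.88)]
screwdriver [([0.711, 0.035, 0.027], 0.57)]
side {'vfov': 53.696460751634945, 'cx': 253.06139033061652, 'cy': 195.6116650060232, 'view': [[0.8787, -0.4773, -0.0009, -0.5141], [0.2526, 0.4635, 0.8494, -0.2583], [-0.405, -0.7466, 0.5278, -0.5143], [0.0, 0.0, 0.0, 1.0]]}
box [([0.577, -0.102, 0.06], 0.95), ([0.569, -0.079, 0.07], 0.36)]
key1 [([0.557, -0.039, 0.073], 0.71), ([0.567, -0.08, 0.067], 0.7), ([0.597, -0.161, 0.075], 0.67), ([0.578, -0.127, 0.075], 0.63)]
lens_cap [([0.65, -0.128, 0.07], 0.74), ([0.52, 0.098, 0.045], 0.7)]
objective [([0.502, -0.147, 0.022], 0.83), ([0.759, -0.135, 0.018], 0.33), ([0.577, -0.105, 0.062], 0.18)]
jar [([0.52, 0.098, 0.042], 0.93)]
tweezers [([0.653, -0.254, 0.006], 0.62)]
dish [([0.758, -0.133, 0.019], 0.82)]
screwdriver [([0.713, 0.024, 0.024], 0.55)]
```

View pics/top0.png

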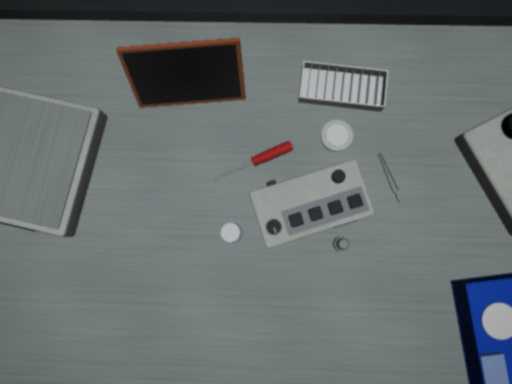

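View pics/side0.png

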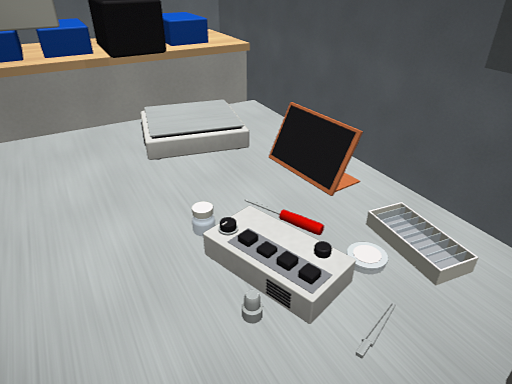

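```bash
cat >h.py <<'E'
import numpy as np,pickle,cv2
from scipy.optimize import least_squares
d=pickle.load(open("f.pkl","rb"))
def proj(c,P):
    f=d[c];V=f["view"];q=np.atleast_2d(P)@V[:3,:3].T+V[:3,3]
    F=192/np.tan(np.radians(f["vfov"]/2))
    return np.c_[f["cx"]-F*q[:,0]/q[:,2],f["cy"]+F*q[:,1]/q[:,2]]
def world(p,L):
    c,s=np.cos(p[2]),np.sin(p[2]);L=np.atleast_2d(L)
    return np.c_[p[0]+c*L[:,0]-s*L[:,1],p[1]+s*L[:,0]+c*L[:,1],L[:,2]]
E
python3 - <<'E'
from h import *
def blobs(c,r):
    x0,x1,y0,y1=r
    g=cv2.cvtColor(d[c]["img"],cv2.COLOR_RGB2GRAY)[y0:y1,x0:x1]
    m=(g<65).astype(np.uint8)
    n,l,st,ce=cv2.connectedComponentsWithStats(m)
    return [((ce[i]+[x0,y0]).round(1).tolist(),st[i].tolist()) for i in range(1,n) if st[i,4]>25]
T=blobs("top",(255,370,165,240));S=blobs("side",(215,340,215,290))
print(T);print(S)
import sys
def tri(a,b): return least_squares(lambda X:np.r_[proj("top",X)[0]-a,proj("side",X)[0]-b],[.6,-.1,.07])
tk=[(296,219),(316,213),(335,207),(354,201)];sk=[(247,238),(267,250),(287,260),(310,273)]
near=lambda B,p:np.array(min(B,key=lambda b:np.hypot(*np.subtract(b[0],p)))[0])
for a,b in zip(tk,sk):
    r=tri(near(T,a),near(S,b));print(r.x.round(4),r.fun.round(2))
obs=[(c,i,near(B,p)) for c,B,K in(("top",T,tk),("side",S,sk)) for i,p in enumerate(K)]
def res(p,cams=("top","side"),z=.069): return np.concatenate([proj(c,world(p,[-.025,.045-.045*i,z]))[0]-o for c,i,o in obs if c in cams])
for cams in(("top","side"),("top",),("side",)):
    r=least_squares(res,[.6,-.1,.2],args=(cams,));print(cams,r.x.round(4),r.fun.round(1))
    print(world(r.x,[[-.025,.045-.045*i,.074] for i in range(4)]).round(4).tolist())
for c in d:
    im=d[c]["img"];x,y=(240,150) if c=="top" else (190,190)
    cr=im[y:y+105,x:x+160]
    cv2.imwrite(f"pics/{c}crop.png",cv2.resize(cr,None,fx=5,fy=5,interpolation=cv2.INTER_CUBIC)[:,:,::-1])
E
```

```text
[([337.9, 176.1], [77, 5, 13, 13, 124]), ([354.5, 200.9], [92, 29, 16, 15, 158]), ([334.9, 207.1], [73, 35, 15, 15, 151]), ([315.1, 213.3], [53, 42, 15, 14, 142]), ([295.5, 219.5], [34, 48, 14, 14, 145]), ([273.0, 225.9], [12, 55, 14, 14, 119])]
[([301.3, 224.4], [65, 0, 43, 20, 262]), ([227.8, 224.5], [5, 2, 16, 15, 189]), ([247.5, 237.7], [23, 15, 20, 17, 236]), ([266.6, 249.4], [42, 27, 20, 16, 219]), ([322.4, 249.5], [99, 27, 17, 16, 228]), ([287.0, 260.4], [62, 36, 21, 20, 283]), ([309.2, 273.2], [83, 48, 23, 21, 312]), ([272.1, 285.6], [51, 64, 18, 11, 96])]
[ 0.5569 -0.0309  0.0664] [ 0.03 -0.07 -0.06  0.01]
[ 0.5717 -0.0736  0.0647] [ 0.06 -0.11 -0.1   0.01]
[ 0.586  -0.1162  0.0667] [ 0.04 -0.07 -0.06  0.01]
[ 0.6006 -0.1588  0.0668] [ 0.02 -0.04 -0.03  0.  ]
('top', 'side') [ 0.5944 -0.0665  0.3297] [ 0.6  0.2  0.7  0.2  0.6  0.2  0.7  0.2 -0.2 -0.7 -0.3 -1.5 -0.1 -0.6
  0.  -0.5]
[[0.5561, -0.032, 0.074], [0.5707, -0.0746, 0.074], [0.5853, -0.1171, 0.074], [0.5998, -0.1597, 0.074]]
('top',) [ 0.5948 -0.065   0.3299] [-0.1  0.   0.1 -0.  -0.  -0.   0.  -0. ]
[[0.5565, -0.0305, 0.074], [0.5711, -0.0731, 0.074], [0.5857, -0.1157, 0.074], [0.6003, -0.1583, 0.074]]
('side',) [ 0.5934 -0.0682  0.3308] [-0.2  0.  -0.2 -0.7  0.1  0.2  0.3  0.3]
[[0.5552, -0.0338, 0.074], [0.5698, -0.0764, 0.074], [0.5844, -0.1189, 0.074], [0.599, -0.1615, 0.074]]
```

View pics/sidecrop.png

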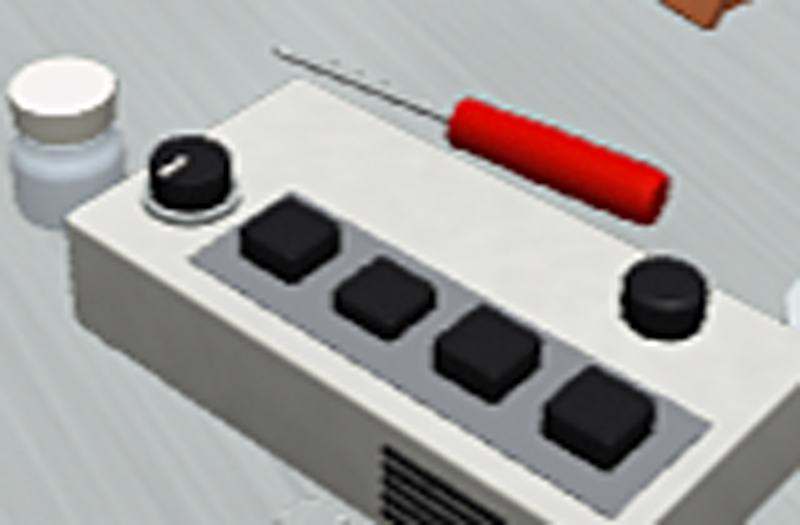

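>>> {"name": "apply_moves", "arguments": {
  "claw": [0, 0, 0, 0, 0, 0, 0, 0, 0, 0, 0, 0, 0, 0, 0, 0, 0, 0],
  "xyz": [
    [0, 0, 0],
    [0.018, -0.0128, 0],
    [0.036, -0.0257, 0],
    [0.036, -0.0257, 0],
    [0.036, -0.0257, 0],
    [0.036, -0.0257, 0],
    [0.036, -0.0257, 0],
    [0.036, -0.0257, 0],
    [0.036, -0.0257, 0],
    [0.036, -0.0257, 0],
    [0.036, -0.0257, 0],
    [0.036, -0.0257, 0],
    [0.036, -0.0257, 0],
    [0.036, -0.0257, 0],
    [0.036, -0.0257, 0],
    [0.036, -0.0257, 0],
    [0.036, -0.0257, 0],
    [0.018, -0.0128, 0]
  ],
  "twist": [
    [0, 0, -0.095],
    [0, 0, 0],
    [0, 0, 0],
    [0, 0, 0],
    [0, 0, 0],
    [0, 0, 0],
    [0, 0, 0],
    [0, 0, 0],
    [0, 0, 0],
    [0, 0, 0],
    [0, 0, 0],
    [0, 0, 0],
    [0, 0, 0],
    [0, 0, 0],
    [0, 0, 0],
    [0, 0, 0],
    [0, 0, 0],
    [0, 0, 0]
  ],
  "force": 20
}}

```text
clock: 2.7
position: [0.5588, -0.0286, 0.2313]
tool_rot: [-3.141, -0.001, 0.333]
force: [-0.9, -0.5, -0.6]
grip_width: -0.0
finger_force: 0.0
```

>>> {"name": "apply_moves", "arguments": {
  "claw": [0, 0, 0, 0, 0, 0, 0],
  "xyz": [
    [-0.0038, 0.0023, 0.02],
    [0, 0, 0.04],
    [0, 0, 0.04],
    [0, 0, 0.025],
    [0, 0, 0.01],
    [0, 0, 0],
    [0, 0, 0]
  ],
  "twist": [
    [0, 0, 0],
    [0, 0, 0],
    [0, 0, 0],
    [0, 0, 0],
    [0, 0, 0],
    [0, 0, 0],
    [0, 0, 0]
  ]
}}

```text
clock: 3.4
position: [0.555, -0.0358, 0.0974]
tool_rot: [3.141, -0.001, 0.33]
force: [0.3, 0.2, 0.3]
grip_width: -0.0
finger_force: 0.0
```

```bash
python3 - <<'E'
from workcell import bot
import cv2,numpy as np
o=[]
for i in range(4):
    f=bot.grab_frame("side");s=bot.observe();o.append(s["force"])
print(np.round(o,2).tolist(),np.round(s["position"],4),s["clock"])
g=f["img"][130:300,170:350]
cv2.imwrite("pics/side1.png",cv2.resize(g,None,fx=3,fy=3,interpolation=cv2.INTER_CUBIC)[:,:,::-1])
E
```

```text
[[0.46, 0.21, 0.34], [0.56, -0.09, 0.74], [1.08, -0.57, 0.78], [-0.38, -0.4, -0.01]] [ 0.555  -0.0359  0.0974] 3.6
```

View pics/side1.png

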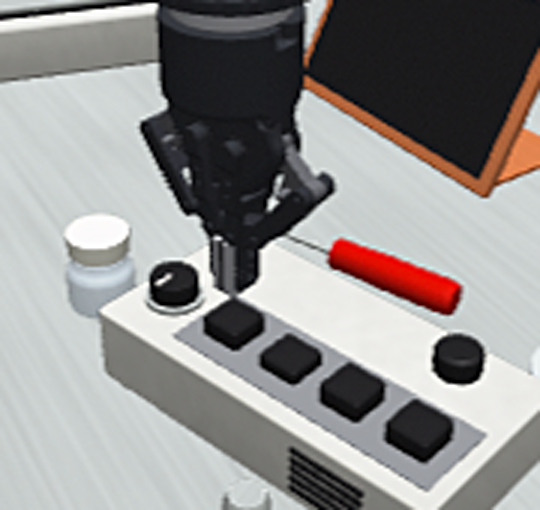

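>>> {"name": "apply_moves", "arguments": {
  "claw": [0, 0, 0, 0, 0, 0, 0],
  "xyz": [
    [0.0015, -0.0025, 0.01],
    [0, 0, 0.007],
    [0, 0, 0.003],
    [0, 0, 0.002],
    [0, 0, 0.001],
    [0, 0, 0.001],
    [0, 0, 0]
  ],
  "twist": [
    [0, 0, 0],
    [0, 0, 0],
    [0, 0, 0],
    [0, 0, 0],
    [0, 0, 0],
    [0, 0, 0],
    [0, 0, 0]
  ]
}}

```text
clock: 4.3
position: [0.5548, -0.0329, 0.0723]
tool_rot: [-3.142, 0.0, 0.33]
force: [-2.1, 0.4, 3.8]
grip_width: 0.0001
finger_force: 1.6
```

>>> {"name": "apply_moves", "arguments": {
  "claw": [0, 0, 0, 0, 0, 0, 0, 0, 0],
  "xyz": [
    [0, 0, -0.02],
    [0, 0.02, 0],
    [0, 0.025, 0],
    [0, 0, 0.01],
    [0, 0, 0.006],
    [0, 0, 0.002],
    [0, 0, 0.001],
    [0, 0, 0.001],
    [0, 0, 0]
  ],
  "twist": [
    [0, 0, 0],
    [0, 0, 0],
    [0, 0, 0],
    [0, 0, 0],
    [0, 0, 0],
    [0, 0, 0],
    [0, 0, 0],
    [0, 0, 0],
    [0, 0, 0]
  ]
}}

```text
clock: 5.2
position: [0.5696, -0.0752, 0.0724]
tool_rot: [-3.142, -0.0, 0.33]
force: [0.5, -0.2, 0.5]
grip_width: 0.0003
finger_force: 0.0
```

Key 2 gives no contact at the height where key 1 resisted, so it stands lower. I'll creep down to touch it.

>>> {"name": "apply_moves", "arguments": {
  "claw": [0, 0, 0, 0, 0],
  "xyz": [
    [0, 0, 0.001],
    [0, 0, 0.0007],
    [0, 0, 0.0005],
    [0, 0, 0],
    [0, 0, 0]
  ],
  "twist": [
    [0, 0, 0],
    [0, 0, 0],
    [0, 0, 0],
    [0, 0, 0],
    [0, 0, 0]
  ]
}}

```text
clock: 5.7
position: [0.5696, -0.0755, 0.0702]
tool_rot: [-3.142, -0.0, 0.33]
force: [-1.3, 1.0, 3.8]
grip_width: 0.0
finger_force: 1.8
```

>>> {"name": "apply_moves", "arguments": {
  "claw": [0, 0, 0, 0, 0, 0, 0, 0, 0],
  "xyz": [
    [0, 0, -0.0222],
    [0, 0.02, 0],
    [0, 0.025, 0],
    [0, 0, 0.01],
    [0, 0, 0.006],
    [0, 0, 0.002],
    [0, 0, 0.001],
    [0, 0, 0.001],
    [0, 0, 0]
  ],
  "twist": [
    [0, 0, 0],
    [0, 0, 0],
    [0, 0, 0],
    [0, 0, 0],
    [0, 0, 0],
    [0, 0, 0],
    [0, 0, 0],
    [0, 0, 0],
    [0, 0, 0]
  ]
}}

```text
clock: 6.6
position: [0.5841, -0.1175, 0.0724]
tool_rot: [-3.141, -0.0, 0.33]
force: [-1.3, 2.2, 3.1]
grip_width: -0.0003
finger_force: 1.5
```

>>> {"name": "apply_moves", "arguments": {
  "claw": [0, 0, 0, 0, 0, 0, 0, 0, 0],
  "xyz": [
    [0, 0, -0.02],
    [0, 0.02, 0],
    [0, 0.025, 0],
    [0, 0, 0.01],
    [0, 0, 0.006],
    [0, 0, 0.002],
    [0, 0, 0.001],
    [0, 0, 0.001],
    [0, 0, 0]
  ],
  "twist": [
    [0, 0, 0],
    [0, 0, 0],
    [0, 0, 0],
    [0, 0, 0],
    [0, 0, 0],
    [0, 0, 0],
    [0, 0, 0],
    [0, 0, 0],
    [0, 0, 0]
  ]
}}

```text
clock: 7.5
position: [0.5988, -0.16, 0.0725]
tool_rot: [-3.141, -0.0, 0.33]
force: [-1.3, 1.2, 3.9]
grip_width: 0.0004
finger_force: 1.5
```

>>> {"name": "apply_moves", "arguments": {
  "claw": [0, 0, 0, 0, 0, 0, 0, 0, 0, 0, 0, 0, 0, 0],
  "xyz": [
    [0, 0, -0.02],
    [0, -0.025, 0],
    [0, -0.04, 0],
    [0, -0.025, 0],
    [0, 0, 0],
    [0, 0, 0.01],
    [0, 0, 0.008],
    [0, 0, 0.004],
    [0, 0, 0.002],
    [0, 0, 0.002],
    [0, 0, 0.0015],
    [0, 0, 0.001],
    [0, 0, 0],
    [0, 0, 0]
  ],
  "twist": [
    [0, 0, 0],
    [0, 0, 0],
    [0, 0, 0],
    [0, 0, 0],
    [0, 0, 0],
    [0, 0, 0],
    [0, 0, 0],
    [0, 0, 0],
    [0, 0, 0],
    [0, 0, 0],
    [0, 0, 0],
    [0, 0, 0],
    [0, 0, 0],
    [0, 0, 0]
  ]
}}

```text
clock: 8.9
position: [0.5693, -0.0765, 0.0637]
tool_rot: [3.141, 0.001, 0.329]
force: [-4.4, -1.3, 9.4]
grip_width: -0.0003
finger_force: 5.1
```

>>> {"name": "apply_moves", "arguments": {
  "claw": [0, 0, 0, 0],
  "xyz": [
    [0, 0, 0.0005],
    [0, 0, 0.0005],
    [0, 0, 0],
    [0, 0, 0]
  ],
  "twist": [
    [0, 0, 0],
    [0, 0, 0],
    [0, 0, 0],
    [0, 0, 0]
  ]
}}

```text
clock: 9.3
position: [0.5694, -0.0765, 0.0634]
tool_rot: [3.141, 0.001, 0.329]
force: [-9.1, -0.2, 23.5]
grip_width: 0.0003
finger_force: 12.1
```

>>> {"name": "apply_moves", "arguments": {
  "claw": [0, 0, 0, 0, 0, 0, 0, 0, 0, 0, 0],
  "xyz": [
    [0, 0, -0.005],
    [0, 0, -0.015],
    [0, 0, -0.03],
    [0, 0, -0.04],
    [0, 0, -0.04],
    [0, 0, -0.03],
    [0, 0.03, -0.01],
    [0, 0.04, 0],
    [0, 0.04, 0],
    [0, 0, 0],
    [0, 0, 0]
  ],
  "twist": [
    [0, 0, 0],
    [0, 0, 0],
    [0, 0, 0],
    [0, 0, 0],
    [0, 0, 0],
    [0, 0, 0],
    [0, 0, 0],
    [0, 0, 0],
    [0, 0, 0],
    [0, 0, 0],
    [0, 0, 0]
  ]
}}

```text
clock: 10.4
position: [0.605, -0.1805, 0.2327]
tool_rot: [-3.141, 0.0, 0.328]
force: [-0.2, 1.3, 0.1]
grip_width: -0.0002
finger_force: 0.0
```

```bash
python3 - <<'E'
from workcell import bot
import cv2
f=bot.grab_frame("side")
cv2.imwrite("pics/side2.png",cv2.resize(f["img"][190:295,190:350],None,fx=5,fy=5,interpolation=cv2.INTER_CUBIC)[:,:,::-1])
E
```

```text
(no output)
```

View pics/side2.png

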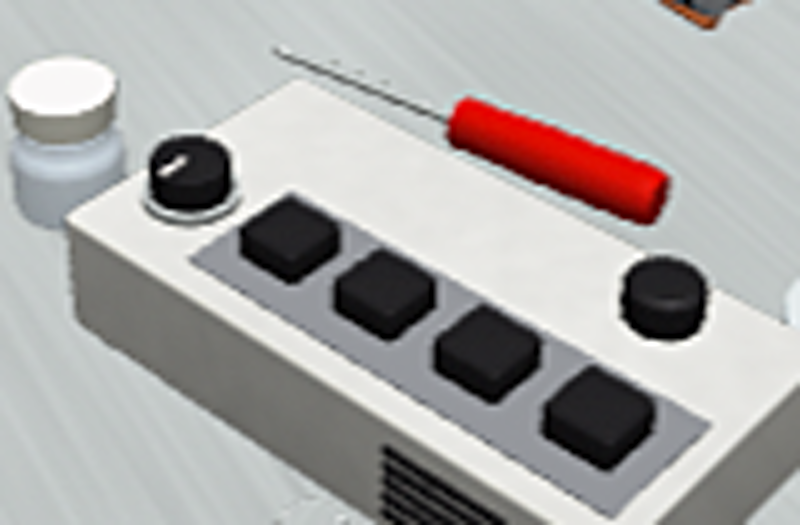

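The picture shows key 2 (crop pixel 385,293) standing as high as its neighbours. The lens cap (663,300), screwdriver (560,160) and jar (65,140) have not moved.

```bash
python3 -c "
from workcell import bot
print(bot.job_done())"
```

```text
the job is handed in; nothing more can be done
None
```

I tapped all four keys in order from the knob, found the second one latched, pressed it to its end stop and let go; the last picture shows it level with the others, and the job is handed in (no verdict was returned).

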